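# Step the glassworker's rod rest two holes nearer to the torch

### The job

The forked rod rest stands too far from the bench torch. Press the brass spring button and slide the blue sleeve towards the torch until the button pops up fully in the next hole, then do the same once more, so that the rest ends locked two holes nearer to the torch. Do not force the sleeve (60 N is too much), and leave the tools, the glass bird and the other things on the bench where they are.

Things in the scene. Friction and masses are not known exactly. Their poses are not given: they have to be found in the camera images.
- bench_plate: Fixed dark steel plate, 490 x 120 x 10 mm. Origin on the bench top (the plate's underside) directly below the brass button; x points along the sleeve towards the torch (the way to slide), z up. It reaches from x = -190 to +300 mm and y = -60 to +60 mm in its own frame. It carries a fixed inner tube, held by a blue post 104 mm high 172 mm behind the button, and the bench torch (off, cold).
- sleeve (a joint): Slide of the blue square sleeve over the inner tube, m: about 0 at the start, growing towards the torch. The button fits the sleeve's three holes at 0, 0.045 and 0.090; end stop at 0.106. It slides against about 4 N of friction, and is locked, with about 1.5 mm of play either way, while the button stands up in a hole. The sleeve is 202 x 36 mm, its flat top 80 mm above the bench.
- button (a joint): Travel of the button down into the fixed inner tube, m: 0 fully up (6 mm above the sleeve's top), 0.006 level with the top, at most 0.013. Spring: 4 N at first, 5.5 N when level. Pressed level (within 1 mm), the sleeve can be slid: the hole's edge rides over the dome and keeps it down (0.0085) with no more pressing, until it pops up by itself in the next hole and stops the sleeve.
- button_top (a point): Centre of the top of the brass button's dome (18 mm diameter, dome 4 mm high), 86 mm above the bench when fully up. It moves only up and down, not along the bench. The sleeve's holes are round, 21 mm in diameter, in a 2.5 mm thick roof.
- front_rib (a point): Centre of the top of the foremost black rib on the sleeve, 94 mm above the bench, 22.5 mm ahead of the first hole; moves with the sleeve. Ribs (17 mm along the slide, 36 mm wide, 14 mm high) stand before, between and after the holes, so each hole lies in the middle of a 28 mm gap, open at the sides. A shut finger pressing the button in that gap can push the sleeve by the rib ahead of it.
- fork (a point): Bottom of the steel fork (V) of the rod rest, 116 mm above the bench, 61 mm ahead of the first hole's centre; the fork tops out about 142 mm above the bench; moves with the sleeve.
- torch_nozzle (a point): Centre of the mouth of the torch, 132 mm above the bench; the torch stands 262 mm from the button along the slide and points across it. Not to be touched.
- pliers: Loose pliers with orange handles, 175 mm long, lying flat; origin under the middle, x along it.
- shears: Loose steel shears with black loops, 205 mm long, lying flat; origin under the pivot, x along the blades.
- paddle: Loose graphite marver paddle, 195 mm long, dark 85 x 55 mm blade and wooden handle; origin underneath near the middle, x towards the blade.
- tin: Loose grey lidded tin, 80 mm diameter, 92 mm high; origin under its centre.
- stone: Loose reddish rock, 100 mm wide, 92 mm high; origin under its centre.
- glass_bird: Finished cobalt glass bird on a small wooden stand, about 145 mm across the wings, 65 mm high; origin under its centre.
- flux_jar: Loose jar with black cap, 60 mm diameter, 85 mm high; origin under its centre.

How it is judged (in metres and radians):
On the way, in this order (a step that is already met when the one before it is completed fails the run):
1. the sleeve is locked one hole nearer to the torch, button fully up in the hole (value of joint sleeve between 0.0415 and 0.0485 m and value of joint button below 0.002 m), for 0.2 s.
2. the sleeve is locked two holes nearer to the torch, button fully up in the hole (value of joint sleeve between 0.0865 and 0.0935 m and value of joint button below 0.002 m), for 0.2 s.
At the end, for the whole second after the job is handed in: The sleeve stands still at 0.090 m (3.5 mm either way), two holes nearer to the torch, with the button up in the hole to within 2 mm (all of step 2 and velocity of joint sleeve between -0.01 and 0.01 m/s); the robot touches nothing.
It fails at once if a loose thing on the bench is moved by more than 25 mm (distance of any of pliers, shears, paddle, tin, stone, glass_bird, flux_jar from where it was at the start of the episode above 0.025 m).
It fails at once if the sleeve, button, plate or torch is forced by the fingers with more than 60 N (contact force between bench_plate and the fingers above 60 N).
It also fails if it takes over 51 s, if anything falls off the work surface, if the arm or the gripper's body presses on something with over 40 N, if the wrist force passes 120 N, or if a joint passes its speed limit or range.

### The arm

A 6-joint arm with a two-finger parallel gripper is mounted at the origin on the work surface. World frame = base frame: x ahead of the robot, y to its left, z up, the work surface at z = 0. Lengths are in m, angles in degrees, forces in N, time in s.
With the tool pointing down it reaches from about 0.35 to 0.975 m from the base axis. Payload 7.1 kg.
Tool frame: the origin (TCP) lies midway between the tips of the shut fingers; the grasp point (between the pads) lies 19 mm behind it; z points along the fingers, y is the line along which they close (so a half turn about z gives the same grasp; the last joint's range is limited). The gripper opens to 88 mm and grips with 3 to 60 N. Pads are 20 mm wide; open, the fingers measure 115 mm over their backs; the gripper's body (75 mm by 178 mm) begins 61 mm behind the grasp point.
Start: joints at [-65.088, 24.242, 93.386, -0, 62.372, -1.089], TCP at [0.274, -0.562, 0.223] pointing down, gripper open.
Joint ranges: [-172.04, 172.04], [-51.8, 120.97], [4.93, 147.93], [-75.15, 255.16], [6.16, 154.13], [-145.62, 145.62]. Speed limits (degrees/s): [136.94, 136.94, 172.46, 180, 180, 180].

### API

Orientations are given as [roll, pitch, yaw] about the fixed x, y, z axes, in that order (R = Rz(yaw) Ry(pitch) Rx(roll)).
In Python, from rig import manip gives the robot as it stands. Calls block until the motion is done:
- manip.move_to(position, orientation): joint-space move of the TCP to a pose.
- manip.move_linear(position, feed=0.15, attitude=None): straight line of the TCP; attitude=None keeps the orientation; feed is the mean speed in m/s.
- manip.goto_joints(angles): joint-space move.
- manip.let_go() and manip.gripper_close(): open the fingers fully, or close them until they stop; the grip force is fixed at half the most.
- manip.wait(seconds).
- manip.inverse_kinematics(position, orientation): joint angles nearest the present ones, or None.
- manip.read_camera(name): name is "scene" or "top" or "wrist"; returns a dict with "image" (384x512x3 uint8, red, green, blue), "intrinsics" (3x3 intrinsics, pixels), "k1" (the pictures are not rectified: a ray, as slopes to the right and down, at radius r is drawn at 1 + k1 r^2 times it, then the intrinsics apply), "extrinsics" (4x4, takes a point from camera to world coordinates); the wrist camera has in their place "tool_from_camera" (4x4, takes a point from camera to tool coordinates, whose origin is the TCP and whose axes are the flange's). Camera axes: x right, y down, z forward; pixel columns grow to the right and rows downward; lengths in m; the calibration is good to about 2 mm. A picture is of the moment at which its call begins: read the wrist's pose just before it. There is no depth.
A pose or a line that the arm cannot do raises manip.IKError and nothing moves.
- manip.job_done(): hands the job in; it is judged then, once.
Readings, each from a call of its own:
- manip.current_time(): time.
- manip.current_joint_pos(): joint angles.
- manip.current_dq(): joint speeds.
- manip.current_joint_torque(): joint torques, N m.
- manip.current_tcp_pos(): TCP position.
- manip.current_ee_rot(): TCP orientation.
- manip.current_contact_force(): force on the tool from outside, world axes, zero at the start.
- manip.current_ft_torque(): the same for the moment, N m.
- manip.current_width(): finger opening in m.
- manip.current_finger_force(): force on a finger pad.
Only numpy, scipy, OpenCV 4.12 (cv2) and the standard library are available. Lean on these libraries where they do the work, as an engineer would, in place of code of your own. Each camera call takes 0.05 s, during which the arm holds its last target. There are 200 camera calls.

## Working session

There is one attempt and no reset: what is moved stays moved. The work goes in short steps, each a Python script; the robot and the scene stay as the last script left them, time stands still between calls to the robot, and variables do not carry over. Pictures are saved under pics/ and viewed, at most 10 in all, crops included, and the job is handed in when it is done.

```bash
mkdir -p pics; ls; cat > h.py <<'E'
import numpy as np, cv2
from rig import manip as m
def und(c,uv):
    K=np.array(c["intrinsics"],float); d=(np.asarray(uv,float)-[K[0,2],K[1,2]])/[K[0,0],K[1,1]]
    u=d.copy()
    for _ in range(20): u=d/(1+c["k1"]*(u@u))
    return np.array([u[0],u[1],1.])
def plane(c,uv,z,T=None):
    T=np.array(c["extrinsics"] if T is None else T); r=T[:3,:3]@und(c,uv); o=T[:3,3]
    return o+r*(z-o[2])/r[2]
def save(n,im,s=1):
    cv2.imwrite("pics/"+n,cv2.resize(im[:,:,::-1],None,fx=s,fy=s))
E
python3 - <<'E'
from h import *
import pickle
for n in("top","scene"):
    c=m.read_camera(n); pickle.dump(c,open(n+".pkl","wb")); save(n+".png",c["image"],1.5)
    print(n,c["extrinsics"],c["k1"])
E
```

```text
pics
top [[-2.47035063e-02 -9.87199282e-01  1.57566854e-01  4.26557996e-01]
 [-9.99692233e-01  2.47533736e-02 -1.64622653e-03 -3.97358578e-04]
 [-2.27515756e-03 -1.57559028e-01 -9.87506950e-01  1.19936592e+00]
 [ 0.00000000e+00  0.00000000e+00  0.00000000e+00  1.00000000e+00]] -0.0936569417168073
scene [[-0.77116408  0.40636851 -0.49007203  1.17718674]
 [ 0.63663528  0.49077089 -0.59484405  0.71059446]
 [-0.0012128  -0.77071952 -0.63717341  0.89160822]
 [ 0.          0.          0.          1.        ]] 0.004095259094595326
```

View pics/top.png

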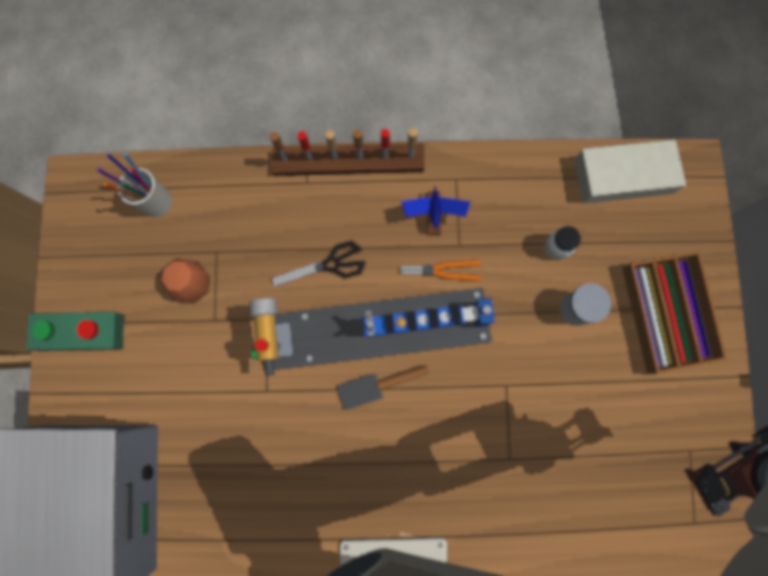

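View pics/scene.png

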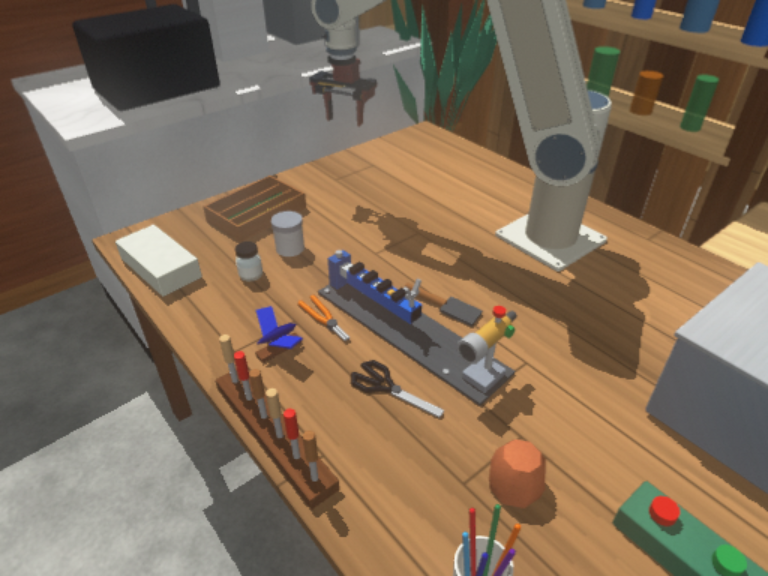

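The top view (at 1.5x) shows the torch on the left at (265,335). The brass button is near (401,322), the ribs lie along the blue sleeve to the right of it, and the post is at (487,310). The slide direction is image left and slightly down, roughly world +y. The scene view agrees with this.

```bash
python3 - <<'E'
from h import *
import pickle
c=pickle.load(open("top.pkl","rb")); im=c["image"]
hsv=cv2.cvtColor(im,cv2.COLOR_RGB2HSV)
roi=np.zeros(im.shape[:2],np.uint8); roi[190:245,235:335]=1
blue=cv2.inRange(hsv,(100,120,60),(125,255,255))*roi
br=cv2.inRange(hsv,(5,90,110),(30,255,255)); br[:205]=0;br[225:]=0;br[:,:258]=0;br[:,278:]=0
b=np.argwhere(br)[:,::-1].mean(0); print(b,(br>0).sum())
P=plane(c,b,.084)
pts=np.argwhere(blue)[:,::-1]; vx=cv2.fitLine(pts.astype(np.float32),cv2.DIST_HUBER,0,.01,.01).ravel(); 
a=plane(c,vx[2:]-40*vx[:2],.08);e=plane(c,vx[2:]+40*vx[:2],.08); d=a-e; 
if d[1]<0:d=-d
yaw=np.degrees(np.arctan2(d[1],d[0])); print(P,yaw,m.current_ee_rot())
u=d/np.linalg.norm(d)
for y in (yaw,yaw-180):
    q=m.inverse_kinematics(list(P[:2])+[.25],[180,0,y]); print(y,q)
w=m.read_camera("wrist"); print(w["tool_from_camera"],w["intrinsics"])
E
```

```text
[267.11764706 214.41176471] 17
[ 0.54784949 -0.02828927  0.084     ] 94.07831075330158 [-1.79923304e+02 -1.24971882e-03  2.60008508e+01]
94.07831075330158 [-4.19893358e+00  1.59959604e+01  1.01708918e+02 -2.54444375e-14
  6.22951212e+01 -8.27724433e+00]
-85.92168924669842 None
[[ 2.30853185e-04 -9.63505552e-01 -2.67688249e-01  7.30841081e-02]
 [ 9.99999603e-01 -7.96521854e-06  8.91064986e-04  1.73407180e-05]
 [-8.60678256e-04 -2.67688348e-01  9.63505167e-01 -1.61816233e-01]
 [ 0.00000000e+00  0.00000000e+00  0.00000000e+00  1.00000000e+00]] [[302.34005575   0.         253.72983691]
 [  0.         302.34005575 190.62929953]
 [  0.           0.           1.        ]]
```

```bash
cat >> h.py <<'E'
def tcpT():
    from scipy.spatial.transform import Rotation as R
    T=np.eye(4); T[:3,3]=m.current_tcp_pos(); T[:3,:3]=R.from_euler('xyz',m.current_ee_rot(),degrees=True).as_matrix(); return T
def wrist():
    T=tcpT(); c=m.read_camera("wrist"); return c,T@np.array(c["tool_from_camera"])
E
python3 - <<'E'
from h import *
import pickle
m.gripper_close()
m.move_to([.548,-.03,.22],[180,0,96])
c,T=wrist(); pickle.dump((c,T),open("w.pkl","wb")); save("w1.png",c["image"],1.5)
print(m.current_tcp_pos(),m.current_ee_rot(),m.current_time(),m.current_contact_force())
E
```

```text
[ 0.5480816  -0.03085221  0.2200204 ] [1.79994059e+02 8.49075066e-03 9.59185888e+01] 3.6833 [-0.27485311 -0.77938282  1.21383416]
```

View pics/w1.png

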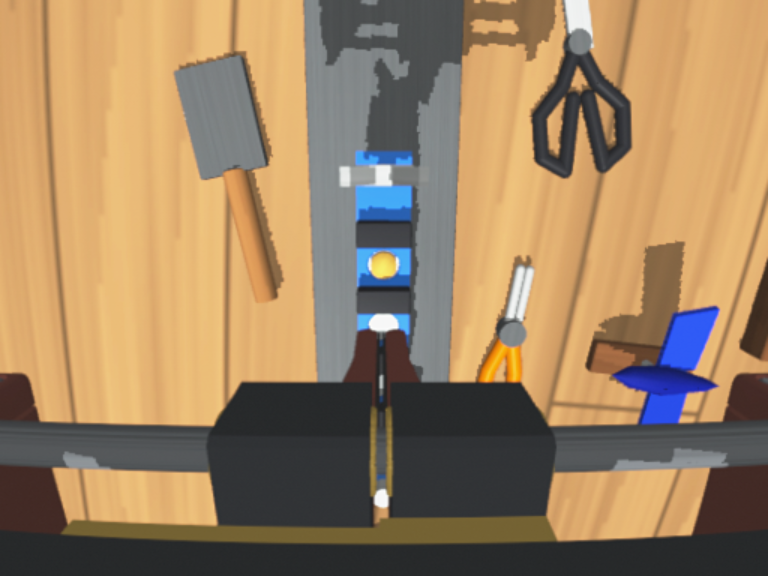

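The wrist view (1.5x) shows the button at (383,264) between ribs at rows 221–247 and 288–313. The sleeve spans columns 357–411 and is nearly aligned with the tool.

```bash
python3 - <<'E'
from h import *
import pickle
c,T=pickle.load(open("w.pkl","rb")); im=c["image"]
hsv=cv2.cvtColor(im,cv2.COLOR_RGB2HSV)
def roi(mk,x0,x1,y0,y1):
    o=np.zeros_like(mk); o[y0:y1,x0:x1]=mk[y0:y1,x0:x1]; return o
br=roi(cv2.inRange(hsv,(15,100,120),(35,255,255)),235,280,160,195)
b=np.argwhere(br)[:,::-1].mean(0); B=plane(c,b,.083,T); print("button",b,B)
blue=roi(cv2.inRange(hsv,(98,120,100),(118,255,255)),225,290,95,222)
L=[];R=[]
for r in list(range(127,139))+list(range(168,188))+list(range(210,217)):
    k=np.where(blue[r])[0]
    if len(k)>4: L.append(plane(c,(k[0]-.5,r),.08,T)[:2]);R.append(plane(c,(k[-1]+.5,r),.08,T)[:2])
for S in(L,R):
    v=cv2.fitLine(np.float32(S),cv2.DIST_HUBER,0,1e-4,1e-4).ravel(); print(v,np.degrees(np.arctan2(v[1],v[0]))%180)
v=np.mean(L,0)-np.mean(R,0); print("width",np.linalg.norm(v))
col=im[120:225,250-4:250+5].mean(1).astype(int)
for z,rows in((.094,(221/1.5,247/1.5,288/1.5,313/1.5)),):
    for r in rows: print(r,plane(c,(256,r),z,T)[:2])
# plate edges for direction
for r in(30,60,150,240):
    g=cv2.cvtColor(im,cv2.COLOR_RGB2HSV)[r,:,1]; k=np.where(g[190:330]<70)[0]+190; print(r,k[0],k[-1],plane(c,(k[0],r),.01,T)[:2],plane(c,(k[-1],r),.01,T)[:2])
E
```

```text
button [255.35       176.47916667] [ 0.54923257 -0.02590289  0.083     ]
[ 0.10521709 -0.99444926  0.5300552  -0.01965847] 96.03968
[ 0.0961252  -0.99536926  0.56705767 -0.01781014] 95.51609
width 0.036985283279826656
147.33333333333334 [0.54654355 0.0049367 ]
164.66666666666666 [ 0.54830888 -0.01171228]
192.0 [ 0.55120328 -0.0389911 ]
208.66666666666666 [ 0.55304176 -0.05630703]
30 203 307 [0.47454412 0.12079566] [0.59171138 0.13302827]
60 204 306 [0.47796109 0.08861164] [0.59505146 0.10082932]
150 207 303 [ 0.48851578 -0.01531463] [ 0.60633268 -0.00304092]
240 211 299 [ 0.50134505 -0.13543576] [ 0.61879569 -0.12322155]
```

```bash
cat >> h.py <<'E'
yaw=95.95; U=np.array([np.cos(np.radians(yaw)),np.sin(np.radians(yaw)),0]); B0=np.array([.5492,-.0257,0])
O=[180,0,yaw]
def pos(s,z): return (B0+U*s+[0,0,z]).tolist()
def F():
    return np.array(m.current_contact_force())
def rel(f0):
    f=F()-f0; return f@U, f[2]
def press(s,f0):
    z=.088
    while z>.0802:
        z-=.001; z=max(z,.0802); m.move_linear(pos(s,z),feed=.02); a,n=rel(f0); print("z %.4f tcp %.4f along %.1f fz %.1f"%(z,m.current_tcp_pos()[2],a,n))
        if abs(n)>15: break
    return z
E
python3 - <<'E'
from h import *
m.move_to(pos(0,.12),O); m.wait(.2); f0=F(); np.save("f0.npy",f0)
m.move_linear(pos(0,.088),feed=.05); print(rel(f0),m.current_tcp_pos(),m.current_ee_rot())
print(press(0,f0),m.current_time())
E
```

```text
(np.float64(-0.5391866859612396), np.float64(1.3085387206210384)) [ 0.54930677 -0.02571004  0.08794827] [-1.79998968e+02  1.73390591e-04  9.59497594e+01]
z 0.0870 tcp 0.0872 along -1.6 fz -0.4
z 0.0860 tcp 0.0862 along -0.3 fz 2.1
z 0.0850 tcp 0.0853 along -0.7 fz 4.4
z 0.0840 tcp 0.0841 along -0.7 fz 3.5
z 0.0830 tcp 0.0830 along 0.1 fz 4.1
z 0.0820 tcp 0.0820 along -1.2 fz 5.2
z 0.0810 tcp 0.0811 along -0.1 fz 4.9
z 0.0802 tcp 0.0803 along -1.1 fz 4.6
0.0802 7.1583
```

```bash
cat >> h.py <<'E'
def slide(f0,s0=0,z0=.0802):
    for s in (2,4,6,8,10,12):
        m.move_linear(pos(s0+s/1000,z0),feed=.02); a,n=rel(f0); print("s %d along %.1f fz %.1f"%(s,a,n))
        if abs(a)>22 or abs(n)>20: print("STOP"); return
    m.move_linear(pos(s0+.013,.084),feed=.03)
    m.move_linear(pos(s0+.044,.084),feed=.04); print("44",rel(f0))
    s=.044
    while s<.0535:
        s+=.0007; m.move_linear(pos(s0+s,.084),feed=.01); m.wait(.05); a,n=rel(f0); print("s %.4f along %.1f fz %.1f"%(s,a,n))
        if a<-13: print("locked?"); break
    print(m.current_time())
E
python3 - <<'E'
from h import *
slide(np.load("f0.npy"))
E
```

```text
s 2 along -2.7 fz 6.1
s 4 along -4.6 fz 5.8
s 6 along -6.3 fz 5.7
s 8 along -8.4 fz 5.7
s 10 along -9.9 fz 5.2
s 12 along -3.5 fz 4.4
44 (np.float64(-1.602404820461237), np.float64(-0.4523370240070569))
s 0.0447 along -3.3 fz -1.7
s 0.0454 along -3.1 fz -0.7
s 0.0461 along -3.9 fz -0.9
s 0.0468 along -3.8 fz -1.0
s 0.0475 along -3.8 fz 0.4
s 0.0482 along -4.3 fz 0.1
s 0.0489 along -5.0 fz 0.8
s 0.0496 along -7.5 fz 0.2
s 0.0503 along -10.7 fz 0.7
s 0.0510 along -14.0 fz -0.4
locked?
12.8667
```

```bash
python3 - <<'E'
from h import *
m.move_linear(pos(.047,.084),feed=.03); m.move_linear(pos(.047,.12),feed=.1)
m.move_to(pos(-.015,.22),O)
c,T=wrist(); save("w2.png",c["image"][80:240,150:360],3)
print(m.current_time())
E
```

```text
14.25
```

View pics/w2.png

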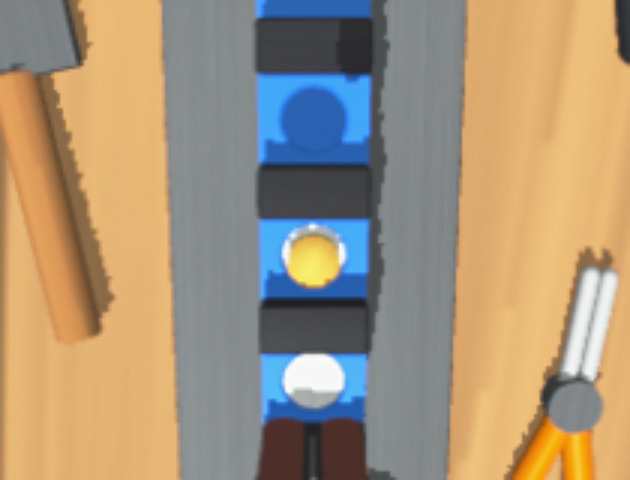

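The crop shows the first hole empty at (313,118), and the button (313,258) standing up in the second hole. It is locked one hole on, so I repeat the same steps.

```bash
python3 - <<'E'
from h import *
s0=.0005
m.move_to(pos(s0,.12),O); m.wait(.2); f0=F()
m.move_linear(pos(s0,.088),feed=.05); z=press(s0,f0)
if z<.0805: slide(f0,s0)
E
```

```text
z 0.0870 tcp 0.0872 along 0.2 fz 0.6
z 0.0860 tcp 0.0862 along 0.0 fz 1.0
z 0.0850 tcp 0.0853 along -0.6 fz 4.0
z 0.0840 tcp 0.0843 along -0.3 fz 4.4
z 0.0830 tcp 0.0833 along 0.3 fz 5.4
z 0.0820 tcp 0.0823 along 0.5 fz 4.4
z 0.0810 tcp 0.0812 along -0.8 fz 4.7
z 0.0802 tcp 0.0804 along -0.7 fz 5.3
s 2 along -2.3 fz 6.3
s 4 along -3.5 fz 5.1
s 6 along -5.6 fz 5.5
s 8 along -9.3 fz 4.6
s 10 along -9.8 fz 5.2
s 12 along -3.7 fz 4.0
44 (np.float64(-0.9720124109614381), np.float64(-0.2656601495641011))
s 0.0447 along -0.6 fz -0.4
s 0.0454 along -4.2 fz -1.3
s 0.0461 along -3.8 fz -2.2
s 0.0468 along -4.1 fz -1.8
s 0.0475 along -4.1 fz -1.6
s 0.0482 along -3.0 fz -1.1
s 0.0489 along -5.3 fz -2.4
s 0.0496 along -9.6 fz -1.2
s 0.0503 along -12.2 fz -2.3
s 0.0510 along -14.9 fz -2.6
locked?
23.4333
```

```bash
python3 - <<'E'
from h import *
m.move_linear(pos(.0475,.084),feed=.03); m.move_linear(pos(.047,.12),feed=.1)
m.move_to(pos(-.015,.22),O)
c,T=wrist(); save("w3.png",c["image"][80:240,150:360],3)
print(m.current_time())
E
```

```text
24.8167
```

View pics/w3.png

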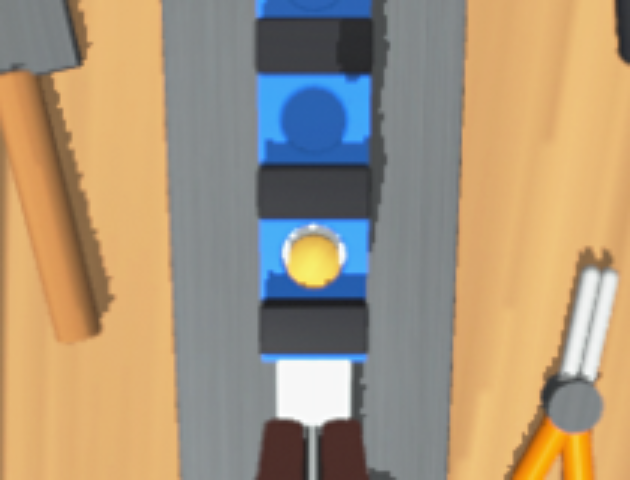

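The crop shows the button (313,258) up in the third and last hole. The sleeve ends just behind the rear rib and the arm is clear, so I hand in.

```bash
python3 -c "
from rig import manip as m
print(m.job_done())"
```

```text
the job is handed in; nothing more can be done
None
```

I slid the rest two holes nearer to the torch, one hole at a time; the last wrist picture shows the button up in the third hole with the gripper clear, and I handed the job in just after 24.8 s (no verdict shown; highest push read on the sleeve about 15 N).

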